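Plug the spout into the push-fit port of the water filter

TASK

Take the metal spout out of its wooden stand and push it straight down into the push-fit port on top of the round water filter until it locks, pressing firmly but never hard. Then, without touching the port's collar, tug the spout upward until the collar lifts to show that it holds, and let go of it, leaving it standing locked in the port. Leave everything else where it stands.

Things in the scene. Friction and masses are not known exactly. Their poses are not given: they have to be found in the camera images.
- spout: Loose steel spout, 0.10 to 0.20 kg, upright in the stand at the start (foot 10 mm above the worktop). Origin: centre of its foot's underside, z up the stem. Foot: cone of radius 4.5 mm at z=0 to 9 mm at z=10 mm, sharp shoulder at z=12 mm. Thin stem of radius 6 mm to z=42 mm, sleeve of radius 8.5 mm to z=85 mm, then the hub. Grip the hub's two flats, fingers closing along the spout's y.
- spout_hub (a point): Centre of the spout's hub, 102 mm above the spout's origin, same axes. The hub is a block 26 mm (x) x 22 mm (y) x 34 mm (z) with a 3 mm black cap on top. A bent nozzle 11 mm thick leaves it towards the spout's -x, reaches 58 mm from the axis and turns down to 79 mm above the foot.
- stand: Fixed block of light wood, 85x85x65 mm, with one upright hole of 20 mm diameter, 55 mm deep, in the middle of its top; the spout waits in it. Origin: centre of its underside.
- filter: Fixed round white water filter with a steel band, 116 mm diameter, 86 mm high, push-fit port in its flat top. Origin: centre of its underside. In the port the foot spreads sprung catches (resistance rises to 5 to 10 N, then falls), then meets a seat (1 N + 3.5 N/mm, 5 mm travel, then a hard stop) 1 mm before they snap in above its shoulder: pressed in with 13 N it is locked.
- port (a point): Axis of the upright port at the filter's flat top, 86 mm above the worktop. A grey collar ring (36 mm diameter) stands out here, its mouth 4 to 18 mm higher (not measured, differs each time). Below the mouth: funnel of radius 13 mm to a 10 mm bore at 4.5 mm; catches at 16.5 to 20 mm; they lock when the foot is 32 mm down; seat from 31 mm. Any turn of the spout about the axis will do.
- collar (a joint): Lift of the port's collar, m: 0 at rest, 0.005 at its upper stop. Pulling up a locked spout lifts it: it starts at 9 N, is at its stop at 14 N, and sinks back when let go. An unlocked spout slips out without lifting it. Neither push nor pull between spout and port may pass 30 N.
- mug_b: Bystander, to be left alone: white straight-sided mug, 78x110x97 mm; origin under its centre.
- tumbler: Bystander, to be left alone: clear drinking glass, 81 mm wide, 93 mm high; origin under its centre.
- salt_shaker: Bystander, to be left alone: small salt shaker, 44 mm wide, 90 mm high; origin under its centre.
- honey_jar: Bystander, to be left alone: jar of honey, 60 mm wide, 99 mm high; origin under its centre.
- lemon_a: Bystander, to be left alone: lemon, 71x53x51 mm; origin under its centre.
- timer: Bystander, to be left alone: round two-part kitchen timer, 66 mm wide, 56 mm high; origin under its centre.
- teaspoon: Bystander, to be left alone: teaspoon lying flat, 130 mm long; origin under its centre.
Things that resemble listed ones, but are neither listed nor needed, are in the scene too. Of the things like the spout, leave any that is turquoise; of the rest the larger one is meant.

How it is judged:
On the way, in this order (a step that is already met when the one before it is completed fails the run):
1. the foot of the spout is down inside the port (z of spout in the frame of port below -0.01 m and horizontal distance between spout and port below 0.005 m), for 0.1 s.
2. the locked spout is tugged up so that it lifts the collar, the fingers not touching the collar (value of joint collar above 0.002 m and z of spout in the frame of port below -0.006 m and horizontal distance between spout and port below 0.005 m and contact force between the fingers and collar below 0.5 N), for 0.1 s.
At the end, for the whole second after the job is handed in: The spout stands in the port, released and at rest: its foot at least 10 mm below the filter's flat top and within 5 mm of the port's axis, upright within 0.12 rad, the collar back down (under 1 mm) (all of step 1 and angle between spout's own z axis and vertical below 0.12 rad and value of joint collar below 0.001 m and linear speed of spout below 0.02 m/s); the robot touches nothing.
It fails at once if the spout presses or pulls on the port with more than 30 N (contact force between spout and collar above 30 N).
It fails at once if the spout is pressed hard against the filter or the stand (over 30 N) (contact force between spout and filter above 30 N or contact force between spout and stand above 30 N).
It fails at once if the robot pulls or presses on the collar (contact force between the fingers and collar above 3 N).
It fails at once if a bystander is moved by more than 30 mm (distance of any of mug_b, tumbler, salt_shaker, honey_jar, lemon_a, timer, teaspoon from where it was at the start of the episode above 0.03 m).
It also fails if it takes over 64 s, if anything falls off the work surface, if the arm or the gripper's body presses on something with over 40 N, if the wrist force passes 120 N, or if a joint passes its speed limit or range.

ROBOT

A 6-joint arm with a two-finger parallel gripper is mounted at the origin on a cart in front of the work surface, level with it; the furniture and walls round the work are solid. World frame = base frame: x ahead of the robot, y to its left, z up, the work surface at z = 0. Lengths are in m, angles in rad, forces in N, time in s.
With the tool pointing down it reaches from about 0.375 to 0.975 m from the base axis. Payload 3.8 kg.
Tool frame: the origin (TCP) lies at the very end of the fingers, on their centre line; the grasp point (between the pads) lies 19 mm behind it; z points along the fingers, y is the line along which they close (so a half turn about z gives the same grasp; the last joint's range is limited). The gripper opens to 85 mm and grips with 20 to 120 N. Pads are 22 mm wide; open, the fingers measure 114 mm over their backs; the gripper's body (76 mm by 85 mm) begins 54 mm behind the grasp point. The pads swing forward as they close: fully open they stand 13 mm farther back than shut.
Start: joints at [-1.213, 0.264, 1.604, -0, 1.274, -0.037], TCP at [0.26, -0.623, 0.193] pointing down, gripper open.
Joint ranges: [-2.63, 2.63], [-0.94, 2.18], [0.31, 2.57], [-1.31, 4.45], [0, 2.66], [-2.55, 2.55]. Speed limits (rad/s): [2.57, 2.57, 3.14, 3.14, 3.14, 3.14].

INTERFACE

Orientations are given as a rotation vector (axis times angle).
In Python, from workcell import read_state, read_camera, calibration, finish_job gives the robot as it stands.
- The arm moves only by the tool step_arm, never from a script. Its argument "commands" is a list of rows, each an object of numbers: "fingers": the gripper's target within -1 to 1 (shut at 1, half-way at 0, fully open at -1); "dx", "dy", "dz": the shift along the tool's x, y, z in m; "roll": the turn about the tool's z in degrees. In form: [{"fingers": .., "dx": .., "dy": .., "dz": .., "roll": ..}, ...]. A call has 1 to 8 rows; each row is the pose to reach, as a shift and turn from the pose commanded when the call began, along the tool's axes at that moment; what a row does not reach only later rows make up. A row lasts 1/8 s, in which the tool goes at most 62.5 mm and 10.7 degrees, less where a joint would pass 70% of its speed; a pose out of reach is approached as far as the arm can. A call with a gripper value outside its range is refused whole. The fingers move at their own pace and stop on an object; "squeeze" is the grip in N (left out, the last holds). Time passes only in rows, so rows that repeat a pose let the fingers close. It gives the time, the measured TCP pose, the force, the opening and the grip force at its end, in the units of the state.
- read_state(): the state, without advancing time (a new reading comes with each control period).
- read_camera(name): name is "scene" or "top"; returns (picture, depth): 480x640x3 uint8, blue, green, red; 480x640 float32, m along the optical axis (not along the pixel's ray), 0 where there is no reading.
- calibration(name): a dict with "intrinsics" (3x3 intrinsics, pixels), "world_to_cam" (4x4, takes a point from world to camera coordinates). Camera axes: x right, y up, looking along -z (the intrinsics and any distortion apply to the point x, -y, -z); pixel columns grow to the right and rows downward; lengths in m; the calibration is good to about 2 mm. A picture is of the moment at which its call begins. calibration takes no time and is no camera call.
- finish_job(): hands the job in; it is judged then, once.
The state is a dict: "time": time; "q": joint angles; "joint_vel": joint speeds; "joint_torque": joint torques, N m; "tool_pos": TCP position; "tcp_rot": TCP orientation; "wrist_force": force on the tool from outside, world axes, zero at the start; "torque": the same for the moment, N m; "width": opening from 0.0 (shut) to 1.0 (fully open); "grip_force": force on a finger pad.
Only numpy, scipy, OpenCV 4.12 (cv2) and the standard library are available. Lean on these libraries where they do the work, as an engineer would, in place of code of your own. Each camera call takes 0.05 s, during which the arm holds its last target. There are 200 camera calls.

## Working session

There is one attempt and no reset: what is moved stays moved. The work goes in short steps, Python scripts to look and compute and a tool call to move; the robot and the scene stay as the last step left them, time stands still between calls to the robot, and variables do not carry over. Pictures are saved under pics/ and viewed, at most 13 in all, crops included, and the job is handed in when it is done.

Besides the shell and the picture viewer there is one more tool, called after "Emit:" as name([rows], argument=value, ...), one row to a line, values as JSON. step_arm: Moves the arm, as the interface text tells. Its arguments: {"type":"object","properties":{"commands":{"type":"array","items":{"type":"object","properties":{"fingers":{"type":"number"},"dx":{"type":"number"},"dy":{"type":"number"},"dz":{"type":"number"},"roll":{"type":"number"}}}},"squeeze":{"type":"number"}},"required":["commands"]}

```bash
mkdir -p pics
cat > h.py <<'E'
import numpy as np,cv2
from workcell import *
def snap(n):
    im,d=read_camera(n); np.savez('last_'+n,im=im,d=d); return im,d
def load(n):
    z=np.load('last_'+n+'.npz'); return z['im'],z['d']
def ray(n,u,v):
    c=calibration(n);K=np.array(c['intrinsics']);T=np.linalg.inv(np.array(c['world_to_cam']))
    dist=c.get('distortion')
    p=np.linalg.inv(K)@[u,v,1]
    return T[:3,3],T[:3,:3]@np.array([p[0],-p[1],-1])
def onz(n,u,v,z):
    o,d=ray(n,u,v); return o+d*(z-o[2])/d[2]
def pt(n,u,v,d): 
    o,r=ray(n,u,v); return o+r*d
def cloud(n,d):
    v,u=np.mgrid[:480,:640];c=calibration(n);K=np.array(c['intrinsics']);T=np.linalg.inv(np.array(c['world_to_cam']))
    P=np.stack([(u-K[0,2])/K[0,0]*d,-(v-K[1,2])/K[1,1]*d,-d],-1)
    return P@T[:3,:3].T+T[:3,3]
E
python3 - <<'E'
from h import *
for n in('scene','top'):
    im,d=snap(n); cv2.imwrite(f'pics/{n}0.png',im); c=calibration(n); print(n,c.keys(),np.round(c['intrinsics'],1).tolist(),np.round(np.linalg.inv(c['world_to_cam']),3).tolist())
s=read_state();print(s)
E
```

```text
scene dict_keys(['intrinsics', 'world_to_cam']) [[593.9, 0.0, 329.3], [0.0, 593.9, 240.8], [0.0, 0.0, 1.0]] [[-0.861, 0.323, -0.392, -0.043], [-0.508, -0.575, 0.641, 0.917], [-0.018, 0.751, 0.66, 1.043], [0.0, 0.0, 0.0, 1.0]]
top dict_keys(['intrinsics', 'world_to_cam']) [[536.6, 0.0, 314.1], [0.0, 536.6, 238.5], [0.0, 0.0, 1.0]] [[0.026, 0.981, -0.194, 0.282], [-1.0, 0.024, -0.014, -0.006], [-0.009, 0.195, 0.981, 1.173], [0.0, 0.0, 0.0, 1.0]]
{'time': 0.1, 'q': array([-1.21286559e+00,  2.64730301e-01,  1.60527369e+00, -9.30270166e-06,
        1.27369318e+00, -3.69187038e-02]), 'joint_vel': array([-0.00117073, -0.0018163 , -0.00401882, -0.00028928,  0.0008182 ,
        0.00010173]), 'joint_torque': array([ 2.07345352e-04, -5.16707003e+01, -3.68589628e+01, -7.47462832e-05,
        6.31614865e-03,  3.31933359e-05]), 'tool_pos': array([ 0.25936965, -0.62235877,  0.19153166]), 'tcp_rot': array([-3.07853047e+00, -6.15803828e-01,  5.41751148e-04]), 'wrist_force': array([0.41649948, 0.19550495, 0.33429661]), 'torque': array([-0.00980555,  0.02147188,  0.0299757 ]), 'grip_force': 0.0, 'width': 1.0023922501688851}
```

View pics/scene0.png

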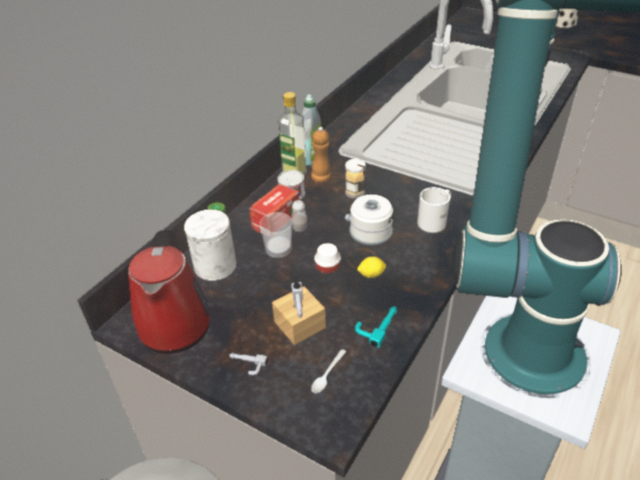

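View pics/top0.png

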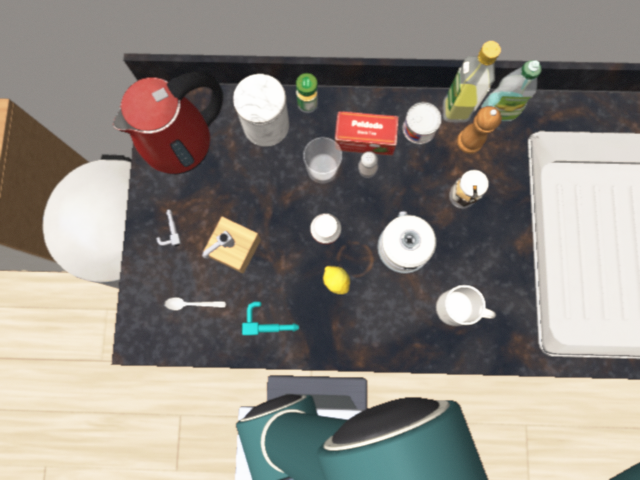

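The scene view shows the spout in the wooden stand near (298,305). The filter is probably the white round thing near (371,218), which is (407,243) in the top view. I'll zoom in on both.

Run:
```python
from h import *
S,ds=load('scene');T,dt=load('top')
def crop(im,u,v,w=35,W=400,H=300): 
    h=int(w*.75); return cv2.resize(im[v-h:v+h,u-w:u+w],(W,H),interpolation=cv2.INTER_CUBIC)
a=np.vstack([np.hstack([crop(S,371,215),crop(T,407,240)]),np.hstack([crop(S,298,305),crop(T,226,244)])])
cv2.imwrite('pics/crop1.png',a)
for n,d in(('scene',ds),('top',dt)):
    P=cloud(n,d)
    for nm,(lo,hi),xy in (('hub',(.08,.145),None),('filt',(.075,.12),None)):
        c={'scene':{'hub':(298,295),'filt':(371,210)},'top':{'hub':(224,240),'filt':(407,240)}}[n][nm]
        Q=P[c[1]-35:c[1]+35,c[0]-35:c[0]+35].reshape(-1,3);
        for a_,b in [(.06,.07),(.08,.09),(.09,.1),(.1,.11),(.11,.12),(.12,.14)]:
            q=Q[(Q[:,2]>a_)&(Q[:,2]<b)]
            if len(q)>5: print(n,nm,a_,b,len(q),q.mean(0).round(4),q.min(0).round(3),q.max(0).round(3))
```

```text
scene hub 0.06 0.07 932 [0.485  0.192  0.0653] [0.432 0.13  0.06 ] [0.543 0.244 0.07 ]
scene hub 0.09 0.1 16 [0.4666 0.2171 0.0957] [0.451 0.192 0.091] [0.491 0.235 0.1  ]
scene hub 0.1 0.11 40 [0.4625 0.2202 0.1052] [0.449 0.188 0.1  ] [0.501 0.235 0.11 ]
scene hub 0.11 0.12 93 [0.4679 0.213  0.1162] [0.452 0.191 0.111] [0.488 0.233 0.12 ]
scene hub 0.12 0.14 122 [0.4827 0.194  0.1286] [0.458 0.172 0.12 ] [0.501 0.222 0.136]
scene filt 0.06 0.07 193 [ 0.5198 -0.197   0.0648] [ 0.44  -0.323  0.06 ] [ 0.637 -0.13   0.07 ]
scene filt 0.08 0.09 682 [ 0.4972 -0.1811  0.0857] [ 0.445 -0.3    0.08 ] [ 0.607 -0.131  0.09 ]
scene filt 0.09 0.1 117 [ 0.4976 -0.1854  0.0933] [ 0.462 -0.227  0.09 ] [ 0.541 -0.138  0.1  ]
top hub 0.06 0.07 1298 [0.4876 0.1814 0.0651] [0.433 0.13  0.06 ] [0.543 0.241 0.07 ]
top hub 0.09 0.1 10 [0.4689 0.198  0.0967] [0.45  0.173 0.093] [0.487 0.229 0.1  ]
top hub 0.1 0.11 30 [0.4679 0.2016 0.1057] [0.45  0.173 0.101] [0.498 0.233 0.11 ]
top hub 0.11 0.12 105 [0.4676 0.2084 0.1161] [0.451 0.173 0.111] [0.498 0.229 0.12 ]
top hub 0.12 0.14 165 [0.4835 0.1896 0.1285] [0.462 0.173 0.12 ] [0.501 0.22  0.137]
top filt 0.06 0.07 93 [ 0.4768 -0.1757  0.0655] [ 0.441 -0.211  0.06 ] [ 0.527 -0.133  0.07 ]
top filt 0.08 0.09 1593 [ 0.4979 -0.1868  0.086 ] [ 0.445 -0.241  0.08 ] [ 0.551 -0.135  0.09 ]
top filt 0.09 0.1 228 [ 0.4997 -0.1879  0.0936] [ 0.452 -0.234  0.09 ] [ 0.546 -0.146  0.1  ]
```

View pics/crop1.png

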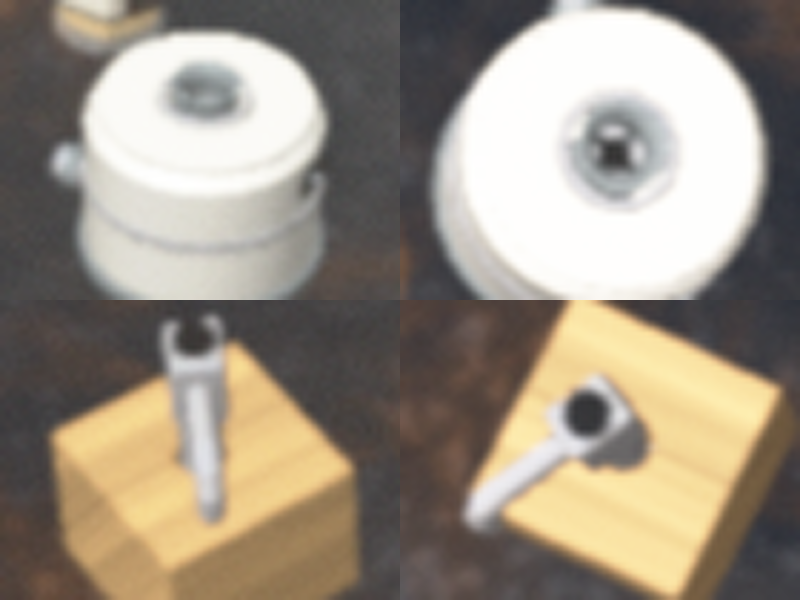

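The filter port is at about (410,240) and the spout's black cap at about (224,237) in the top view. The nozzle points lower-left. Next I measure both from the two views.

Run:
```python
from h import *
S,ds=load('scene');T,dt=load('top')
# cap: dark pixels with height >.12
for n,im,d,c in(('scene',S,ds,(298,290)),('top',T,dt,(224,238))):
    P=cloud(n,d); m=np.zeros((480,640),bool); m[c[1]-14:c[1]+14,c[0]-14:c[0]+14]=1
    g=im.max(2)
    k=m&(g<80)&(P[...,2]>.105); v,u=np.nonzero(k); print(n,'cap px',k.sum(),u.mean(),v.mean(),onz(n,u.mean(),v.mean(),.132).round(4),P[k].mean(0).round(4), np.median(P[k][:,2]))
    # stand top wood
    m2=np.zeros((480,640),bool); m2[c[1]-35:c[1]+50,c[0]-40:c[0]+45]=1
    k=m2&(abs(P[...,2]-.065)<.004); r=cv2.minAreaRect(P[k][:,:2].astype(np.float32)); print('stand',r)
    # spout body pts
    m2[:]=0; m2[c[1]-20:c[1]+40,c[0]-35:c[0]+35]=1
    k=m2&(P[...,2]>.085)&(P[...,2]<.15); Q=P[k]; far=Q[np.linalg.norm(Q[:,:2]-[.49,.181],axis=1)>.022]
    dd=far.mean(0)[:2]-np.array([.49,.181]); print('nozzle far',len(far),far.mean(0),np.degrees(np.arctan2(dd[1],dd[0])))
for n,im,d,c in(('scene',S,ds,(371,204)),('top',T,dt,(410,240))):
    P=cloud(n,d); m=np.zeros((480,640),bool); m[c[1]-45:c[1]+45,c[0]-45:c[0]+45]=1
    r=np.linalg.norm(P[...,:2]-[.5,-.188],axis=2)
    for lo,hi in((0,.006),(.006,.01),(.01,.013),(.013,.018),(.018,.023),(.023,.03),(.03,.045)):
        z=P[...,2][m&(r>=lo)&(r<hi)]; print(n,lo,len(z),np.percentile(z,[5,50,95]).round(4))
    k=m&(abs(P[...,2]-.086)<.004)&(r<.065); (x,y),R=cv2.minEnclosingCircle(P[k][:,:2].astype(np.float32)); print('filter circ',x,y,R)
    # grey collar pixels
    k=m&(im.max(2)<205)&(r<.03); v,u=np.nonzero(k); print('collar px',k.sum(),u.min(),u.max(),v.min(),v.max())
    for z in(.09,.096,.104): print(z,onz(n,(u.min()+u.max())/2,(v.min()+v.max())/2,z).round(4))
```

```text
scene cap px 27 296.7037037037037 284.81481481481484 [0.4865 0.1889 0.132 ] [0.4675 0.2161 0.1656] 0.1328342702233719
stand ((0.48829081654548645, 0.18657848238945007), (0.08805273473262787, 0.09173339605331421), 67.17454528808594)
nozzle far 151 [0.46544088 0.21681826 0.11367584] 124.4368446737881
top cap px 31 223.41935483870967 237.4516129032258 [0.4856 0.1887 0.132 ] [0.4855 0.1886 0.1324] 0.13219740791494528
stand ((0.4882957339286804, 0.18600568175315857), (0.08636399358510971, 0.08546647429466248), 66.18138122558594)
nozzle far 122 [0.46388893 0.21505707 0.11515898] 127.4768662327087
scene 0 4 [0.0903 0.0941 0.098 ]
scene 0.006 18 [0.0819 0.0894 0.0979]
scene 0.01 24 [0.0819 0.0913 0.0972]
scene 0.013 64 [0.0829 0.0936 0.0984]
scene 0.018 54 [0.0838 0.0876 0.0936]
scene 0.023 87 [0.0832 0.0867 0.0912]
scene 0.03 323 [0.0832 0.0866 0.0902]
filter circ 0.4982204735279083 -0.1844519078731537 0.05490107834339142
collar px 113 365 377 200 209
0.09 [ 0.5012 -0.1867  0.09  ]
0.096 [ 0.4978 -0.1797  0.096 ]
0.104 [ 0.4932 -0.1704  0.104 ]
top 0 22 [0.0632 0.0664 0.0689]
top 0.006 47 [0.0637 0.08   0.0918]
top 0.01 59 [0.0607 0.0935 0.0976]
top 0.013 121 [0.0719 0.0951 0.0995]
top 0.018 135 [0.0845 0.089  0.092 ]
top 0.023 273 [0.0835 0.0864 0.0896]
top 0.03 809 [0.0829 0.0866 0.0896]
filter circ 0.49831292033195496 -0.18731702864170074 0.05268773436546326
collar px 212 401 417 231 248
0.09 [ 0.4988 -0.1851  0.09  ]
0.096 [ 0.4976 -0.1842  0.096 ]
0.104 [ 0.496  -0.1828  0.104 ]
```

```bash
cat >> h.py <<'E'
from scipy.spatial.transform import Rotation as R
def go(x,y,z,yaw):
    s=read_state(); M=R.from_rotvec(s['tcp_rot']).as_matrix(); d=M.T@(np.array([x,y,z])-s['tool_pos'])
    cur=np.degrees(np.arctan2(M[1,1],M[0,1])); r=(yaw-cur+180)%360-180
    print('t',round(s['time'],2),'pos',s['tool_pos'].round(4),'yaw',cur.round(1),'tilt',np.degrees(np.arccos(-M[2,2])).round(2),'F',s['wrist_force'].round(1),'q6',s['q'][5].round(2))
    print('dx dy dz',d.round(4),'roll',round(-r,1))
E
python3 -c "
from h import *
go(.486,.189,.25,38)"
```

```text
t 0.1 pos [ 0.2594 -0.6224  0.1915] yaw -67.4 tilt 0.12 F [0.4 0.2 0.3] q6 -0.04
dx dy dz [ 0.5213 -0.6619 -0.057 ] roll -105.4
```

Emit:
step_arm([
  {"fingers":-1,"dx":0.52,"dy":-0.66,"dz":-0.06,"roll":-105},
  {"fingers":-1,"dx":0.52,"dy":-0.66,"dz":-0.06,"roll":-105},
  {"fingers":-1,"dx":0.52,"dy":-0.66,"dz":-0.06,"roll":-105},
  {"fingers":-1,"dx":0.52,"dy":-0.66,"dz":-0.06,"roll":-105},
  {"fingers":-1,"dx":0.52,"dy":-0.66,"dz":-0.06,"roll":-105},
  {"fingers":-1,"dx":0.52,"dy":-0.66,"dz":-0.06,"roll":-105},
  {"fingers":-1,"dx":0.52,"dy":-0.66,"dz":-0.06,"roll":-105},
  {"fingers":-1,"dx":0.52,"dy":-0.66,"dz":-0.06,"roll":-105},
])

```text
time: 1.1
tool_pos: [0.3938, -0.1408, 0.2284]
tcp_rot: [1.827, 2.556, 0.0]
wrist_force: [1.4, 0.3, -0.4]
width: 1.0
grip_force: 0.0
```

```bash
python3 -c "
from h import *
go(.486,.189,.25,38)"
```

```text
t 1.1 pos [ 0.3938 -0.1408  0.2284] yaw 18.9 tilt 0.03 F [ 1.4  0.3 -0.4] q6 -0.73
dx dy dz [ 0.2822  0.194  -0.0216] roll -19.1
```

Emit:
step_arm([
  {"dx":0.282,"dy":0.194,"dz":-0.02,"roll":-19},
  {"dx":0.282,"dy":0.194,"dz":-0.02,"roll":-19},
  {"dx":0.282,"dy":0.194,"dz":-0.02,"roll":-19},
  {"dx":0.282,"dy":0.194,"dz":-0.02,"roll":-19},
  {"dx":0.282,"dy":0.194,"dz":-0.02,"roll":-19},
  {"dx":0.282,"dy":0.194,"dz":-0.02,"roll":-19},
  {"dx":0.282,"dy":0.194,"dz":-0.02,"roll":-19},
  {"dx":0.282,"dy":0.194,"dz":-0.02,"roll":-19},
])

```text
invalid input
```

```bash
python3 -c "
from h import *
go(.486,.189,.093,38)
im,d=snap('scene'); t,_=snap('top')
cv2.imwrite('pics/c2.png',np.hstack([cv2.resize(im[200:350,200:350],(400,400)),cv2.resize(t[150:300,150:300],(400,400))]))"
```

```text
t 1.1 pos [ 0.3938 -0.1408  0.2284] yaw 18.9 tilt 0.03 F [ 1.4  0.3 -0.4] q6 -0.73
dx dy dz [0.2822 0.1939 0.1354] roll -19.1
```

View pics/c2.png

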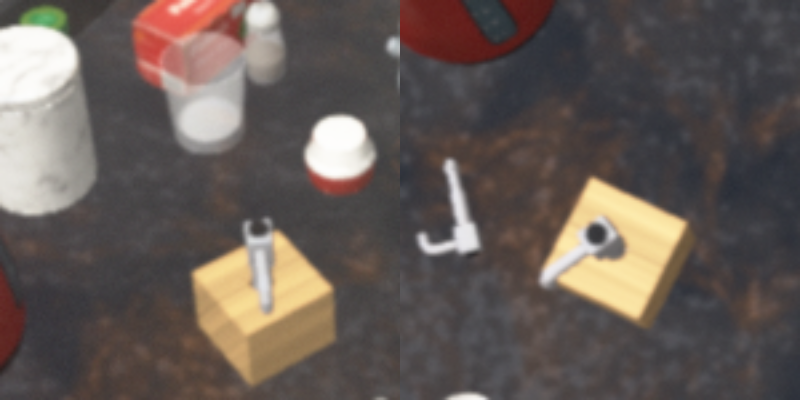

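The move was refused because "fingers" was missing, so the arm isn't above the stand yet. The crop just shows the stand and spout undisturbed. I'll resend the move.

Emit:
step_arm([
  {"fingers":-1,"dx":0.282,"dy":0.194,"dz":-0.02,"roll":-19},
  {"fingers":-1,"dx":0.282,"dy":0.194,"dz":-0.02,"roll":-19},
  {"fingers":-1,"dx":0.282,"dy":0.194,"dz":-0.02,"roll":-19},
  {"fingers":-1,"dx":0.282,"dy":0.194,"dz":-0.02,"roll":-19},
  {"fingers":-1,"dx":0.282,"dy":0.194,"dz":-0.02,"roll":-19},
  {"fingers":-1,"dx":0.282,"dy":0.194,"dz":-0.02,"roll":-19},
  {"fingers":-1,"dx":0.282,"dy":0.194,"dz":-0.02,"roll":-19},
  {"fingers":-1,"dx":0.282,"dy":0.194,"dz":-0.02,"roll":-19},
])

```text
time: 2.2
tool_pos: [0.4877, 0.185, 0.2477]
tcp_rot: [-1.389, -2.817, 0.003]
wrist_force: [-0.2, -0.7, 0.7]
width: 1.002
grip_force: 0.0
```

```bash
python3 -c "
from h import *
go(.486,.189,.093,38)"
```

```text
t 2.2 pos [0.4877 0.185  0.2477] yaw 37.5 tilt 0.1 F [-0.2 -0.7  0.7] q6 -0.34
dx dy dz [0.0042 0.0013 0.1547] roll -0.5
```

Emit:
step_arm([
  {"fingers":-1,"dx":0.003,"dy":0.001,"dz":0.04,"roll":-0.5},
  {"fingers":-1,"dx":0.003,"dy":0.001,"dz":0.08,"roll":-0.5},
  {"fingers":-1,"dx":0.003,"dy":0.001,"dz":0.12,"roll":-0.5},
  {"fingers":-1,"dx":0.003,"dy":0.001,"dz":0.14,"roll":-0.5},
  {"fingers":-1,"dx":0.003,"dy":0.001,"dz":0.154,"roll":-0.5},
  {"fingers":-1,"dx":0.003,"dy":0.001,"dz":0.154,"roll":-0.5},
  {"fingers":-1,"dx":0.003,"dy":0.001,"dz":0.154,"roll":-0.5},
])

```text
time: 3.08
tool_pos: [0.4879, 0.1892, 0.0956]
tcp_rot: [1.376, 2.823, 0.002]
wrist_force: [0.4, -0.7, 0.1]
width: 1.001
grip_force: 0.0
```

```bash
python3 -c "
from h import *
go(.486,.189,.093,38)
im,d=snap('scene'); t,_=snap('top')
cv2.imwrite('pics/c3.png',np.hstack([cv2.resize(im[210:350,230:370],(400,400)),cv2.resize(t[170:310,150:290],(400,400))]))"
```

```text
t 3.08 pos [0.4879 0.1892 0.0956] yaw 38.0 tilt 0.11 F [ 0.4 -0.7  0.1] q6 -0.34
dx dy dz [ 0.001  -0.0016  0.0026] roll 0.0
```

View pics/c3.png

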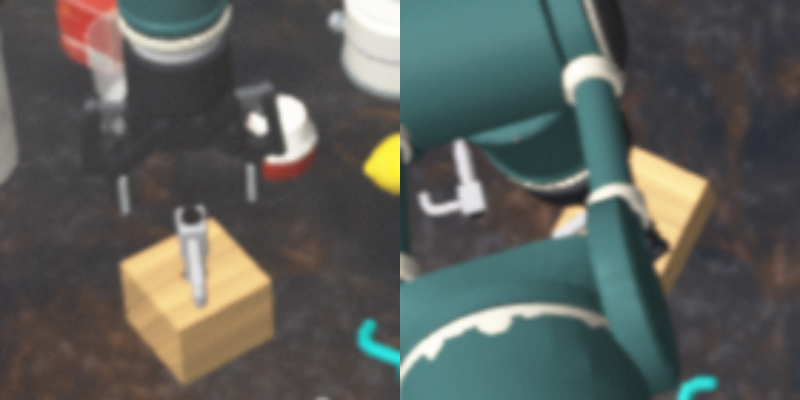

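The scene crop shows the open fingers (tips at crop (125,210) and (250,195)) either side of the hub (190,215), but seemingly higher than I expected. I'll project known points to check that.

```bash
python3 -c "
from h import *
c=calibration('scene');K=np.array(c['intrinsics']);W=np.array(c['world_to_cam'])
def pr(p):
    q=W@[*p,1]; u=K@[q[0],-q[1],-q[2]]; u=u[:2]/u[2]; return u.round(1),((u-[230,210])*400/140).round(0),round(-q[2],3)
y=np.array([np.cos(.663),np.sin(.663),0])
t=np.array([.4879,.1892,.0956])
for z in(0,.013,.03): 
  for s in(-1,1): print(z,s,pr(t+[0,0,z]+s*.0425*y))
print('hub',pr([.486,.189,.132]),pr([.486,.189,.112]))
im,d=load('scene');P=cloud('scene',d)
for (a,b) in((125,200),(125,207),(250,185),(250,195)):
  u,v=int(230+a*.35),int(210+b*.35); print(a,b,P[v-1:v+2,u-1:u+2].reshape(-1,3).round(3).tolist())
"
```

```text
0 -1 (array([316.3, 294.3]), array([247., 241.]), np.float64(1.304))
0 1 (array([277.6, 298.4]), array([136., 253.]), np.float64(1.296))
0.013 -1 (array([316.1, 290.1]), array([246., 229.]), np.float64(1.295))
0.013 1 (array([277.1, 294.3]), array([135., 241.]), np.float64(1.288))
0.03 -1 (array([315.8, 284.7]), array([245., 213.]), np.float64(1.284))
0.03 1 (array([276.5, 288.8]), array([133., 225.]), np.float64(1.276))
hub (array([296.9, 284.9]), array([191., 214.]), np.float64(1.275)) (array([297.4, 291.4]), array([192., 233.]), np.float64(1.288))
125 200 [[0.521, 0.228, 0.166], [0.519, 0.226, 0.166], [0.518, 0.225, 0.165], [0.524, 0.224, 0.159], [0.517, 0.229, 0.166], [0.517, 0.226, 0.163], [0.524, 0.224, 0.156], [0.52, 0.226, 0.16], [0.517, 0.227, 0.162]]
125 207 [[0.524, 0.224, 0.156], [0.52, 0.226, 0.16], [0.517, 0.227, 0.162], [0.622, 0.105, -0.001], [0.518, 0.229, 0.16], [0.517, 0.226, 0.158], [0.617, 0.112, 0.005], [0.519, 0.228, 0.155], [0.519, 0.225, 0.153]]
250 185 [[0.448, 0.171, 0.171], [0.446, 0.169, 0.17], [0.444, 0.169, 0.171], [0.447, 0.171, 0.168], [0.446, 0.17, 0.168], [0.443, 0.17, 0.169], [0.449, 0.17, 0.163], [0.448, 0.167, 0.162], [0.446, 0.166, 0.162]]
250 195 [[0.446, 0.174, 0.162], [0.447, 0.169, 0.158], [0.446, 0.167, 0.156], [0.448, 0.171, 0.156], [0.447, 0.168, 0.154], [0.444, 0.169, 0.156], [0.448, 0.171, 0.153], [0.446, 0.17, 0.152], [0.446, 0.166, 0.15]]
```

```bash
python3 -c "
from h import *
go(.486,.189,.093,38)
for i in range(2):
  im,d=snap('scene');P=cloud('scene',d)[200:320,250:340].reshape(-1,3)
  for x,y in((.52,.222),(.453,.165)):
    q=P[(np.hypot(P[:,0]-x,P[:,1]-y)<.02)&(P[:,2]>.07)]; print(len(q),np.sort(q[:,2])[:8].round(3), q[q[:,2]<.17].mean(0).round(4))
cv2.imwrite('pics/c4.png',cv2.resize(im[210:350,230:370],(400,400)))
go(.486,.189,.093,38)
"
```

```text
t 3.17 pos [0.4881 0.1895 0.0958] yaw 38.1 tilt 0.15 F [ 0.   0.1 -0.4] q6 -0.34
dx dy dz [ 0.0009 -0.002   0.0028] roll 0.1
647 [0.07  0.148 0.151 0.152 0.153 0.155 0.156 0.156] [0.5212 0.2261 0.1589]
552 [0.07  0.071 0.071 0.071 0.146 0.152 0.153 0.154] [0.447  0.1663 0.1541]
644 [0.148 0.152 0.154 0.155 0.155 0.155 0.156 0.156] [0.5211 0.2265 0.1609]
538 [0.071 0.071 0.149 0.152 0.152 0.152 0.153 0.153] [0.4471 0.1655 0.1574]
t 3.27 pos [0.4878 0.1896 0.0955] yaw 38.1 tilt 0.12 F [0.6 0.5 0.9] q6 -0.34
dx dy dz [ 0.0006 -0.0018  0.0025] roll 0.1
```

View pics/c4.png

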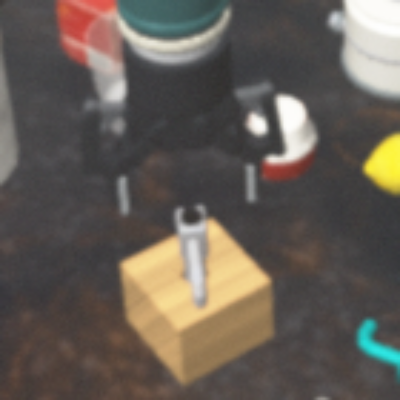

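Depth puts the visible fingertips at z≈0.150, although the TCP reads 0.096. The xy agrees. A gentle close will show which is right: at the true height the hub stops it, and otherwise the fingers close on air above the cap.

Emit:
step_arm([
  {"fingers":0.3,"dz":0},
  {"fingers":0.3,"dz":0},
  {"fingers":0.3,"dz":0},
  {"fingers":0.3,"dz":0},
], squeeze=20)

```text
invalid input
```

```bash
python3 -c "
from h import *
go(.486,.189,.093,38);print(read_state()['width'],read_state()['grip_force'])
im,d=snap('scene');P=cloud('scene',d)
cv2.imwrite('pics/c5.png',cv2.resize(im[210:350,230:370],(560,560)))
Q=P[200:320,260:335].reshape(-1,3); q=Q[(np.hypot(Q[:,0]-.488,Q[:,1]-.189)<.05)&(Q[:,2]>.075)&(Q[:,2]<.25)]
for lo in np.arange(.08,.2,.01):
  k=q[(q[:,2]>=lo)&(q[:,2]<lo+.01)]; a=(k[:,:2]-[.488,.1895])@[.788,.616]
  print(lo.round(2),np.histogram(a,np.arange(-.05,.051,.01))[0])
"
```

```text
t 3.27 pos [0.4878 0.1896 0.0955] yaw 38.1 tilt 0.12 F [0.6 0.5 0.9] q6 -0.34
dx dy dz [ 0.0006 -0.0018  0.0025] roll 0.1
0.9995717742216464 0.0
0.08 [0 0 0 0 1 3 0 0 0 0]
0.09 [0 0 0 2 0 5 0 0 0 0]
0.1 [0 0 0 2 4 9 0 0 0 0]
0.11 [ 0  0  0  3 41 39  0  0  0  0]
0.12 [ 0  0  0 10 29 23  0  0  0  0]
0.13 [ 0  0  0  2 31 26  0  0  0  0]
0.14 [1 0 0 0 0 0 0 0 0 1]
0.15 [10  0  0  0  0  0  0  0  0  9]
0.16 [16  0  0  0  0  0  0  0  0  9]
0.17 [10  0  0  0  0  0  0  0  0  9]
0.18 [13  0  0  0  0  0  0  0  0 11]
0.19 [20  2  0  0  0  0  0  0  2 14]
```

View pics/c5.png

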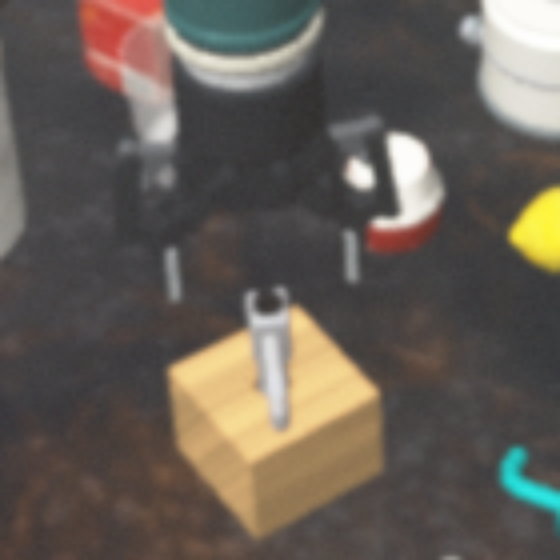

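The rows need all five keys. The fingertips still show at about z=0.15, above the cap. Repeating the close test.

Emit:
step_arm([
  {"fingers":0.3,"dx":0,"dy":0,"dz":0,"roll":0},
  {"fingers":0.3,"dx":0,"dy":0,"dz":0,"roll":0},
  {"fingers":0.3,"dx":0,"dy":0,"dz":0,"roll":0},
  {"fingers":0.3,"dx":0,"dy":0,"dz":0,"roll":0},
], squeeze=20)

```text
time: 3.82
tool_pos: [0.4869, 0.1893, 0.0943]
tcp_rot: [-1.376, -2.824, 0.0]
wrist_force: [0.3, -0.2, 0.5]
width: 0.348
grip_force: 0.0
```

```bash
cat > prof.py <<'E'
from h import *
def prof():
    s=read_state();print(s['width'].round(3),s['grip_force'],s['tool_pos'].round(4),s['wrist_force'].round(2))
    im,d=snap('scene');P=cloud('scene',d)
    Q=P[200:320,260:335].reshape(-1,3); q=Q[(np.hypot(Q[:,0]-.488,Q[:,1]-.189)<.05)&(Q[:,2]>.075)&(Q[:,2]<.25)]
    for lo in np.arange(.08,.2,.01):
      k=q[(q[:,2]>=lo)&(q[:,2]<lo+.01)]; a=(k[:,:2]-[.488,.1895])@[.788,.616]
      print(lo.round(2),np.histogram(a,np.arange(-.05,.051,.01))[0])
E
python3 -c "
from prof import *
prof()"
```

```text
Traceback (most recent call last):
  File "prof.py", line 3, in prof
    s=read_state();print(s['width'].round(3),s['grip_force'],s['tool_pos'].round(4),s['wrist_force'].round(2))
                         ^^^^^^^^^^^^^^^^
AttributeError: 'float' object has no attribute 'round'
```

```bash
sed -i "s/s\['width'\].round(3)/s['width']/" prof.py; python3 -c "
from prof import *
prof()"
```

```text
0.34832106493236037 0.0 [0.4869 0.1893 0.0943] [ 0.3  -0.24  0.52]
0.08 [0 0 0 0 1 3 0 0 0 0]
0.09 [0 0 0 1 0 2 0 0 0 0]
0.1 [ 0  0  0  2  5 10  0  0  0  0]
0.11 [ 0  0  0  4 36 41  0  0  0  0]
0.12 [ 0  0  0  9 38 24  0  0  0  0]
0.13 [ 0  0  2  5 30 23  3  0  0  0]
0.14 [ 0  0 12  9  0  0 10 11  0  0]
0.15 [ 0  0 15  9  0  0 10 13  0  0]
0.16 [ 0  0 12 12  0  0  8 11  0  0]
0.17 [ 1  4 14  7  0  0 10 11  4  2]
0.18 [15 33 22  7  0  0  8 28 33  9]
0.19 [22 17 10  3  0  0  6 10 17 19]
```

The image says the fingertips are about 40 mm higher than reported. Lowering 20 mm is safe under either reading, since the stand top is at 65 mm. I'll do that with the fingers reopened and watch the force.

Emit:
step_arm([
  {"fingers":-0.4,"dx":0,"dy":0,"dz":0,"roll":0},
  {"fingers":-0.4,"dx":0,"dy":0,"dz":0,"roll":0},
  {"fingers":-0.4,"dx":0,"dy":0,"dz":0.01,"roll":0},
  {"fingers":-0.4,"dx":0,"dy":0,"dz":0.02,"roll":0},
  {"fingers":-0.4,"dx":0,"dy":0,"dz":0.02,"roll":0},
  {"fingers":-0.4,"dx":0,"dy":0,"dz":0.02,"roll":0},
])

```text
time: 4.62
tool_pos: [0.4868, 0.1893, 0.0741]
tcp_rot: [-1.375, -2.824, 0.001]
wrist_force: [0.0, -0.2, 0.4]
width: 0.697
grip_force: 0.0
```

```bash
python3 -c "
from prof import *
prof()
im,d=load('scene');cv2.imwrite('pics/c6.png',cv2.resize(im[210:350,230:370],(560,560)))"
```

```text
0.6965780513562191 0.0 [0.4868 0.1893 0.0741] [ 0.05 -0.17  0.39]
0.08 [0 0 0 0 0 3 0 0 0 0]
0.09 [0 0 0 1 1 2 0 0 0 0]
0.1 [0 0 0 3 6 8 0 0 0 0]
0.11 [ 0  2  0  3 41 38  0  1  0  0]
0.12 [ 3 13  0 12 34 26  0  1 11  1]
0.13 [ 7 15  0  1 26 24  0  0 17  3]
0.14 [ 7 14  0  0  0  0  0  2 18  6]
0.15 [ 4 12  0  0  0  0  0  1  9  4]
0.16 [23 16  0  0  0  0  0  1 26 19]
0.17 [19 24  4  0  0  0  0  4 23 20]
0.18 [ 0 24 18  5  5  6  5 20 24  0]
0.19 [ 0  5 14 10 17 15 10 21  0  0]
```

View pics/c6.png

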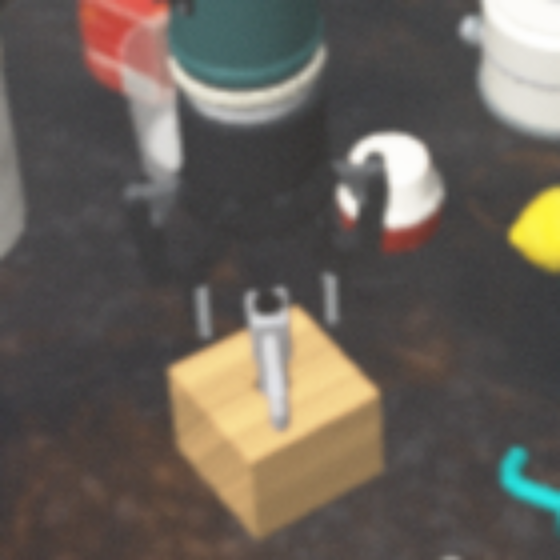

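The tips now show at about z≈0.119 either side of the hub, with no force, and the gripper body is also about 38 mm higher than reported. So reported z reads about 38 mm low. Lowering 18 mm more, then closing.

Emit:
step_arm([
  {"fingers":-0.4,"dx":0,"dy":0,"dz":0.009,"roll":0},
  {"fingers":-0.4,"dx":0,"dy":0,"dz":0.018,"roll":0},
  {"fingers":-0.4,"dx":0,"dy":0,"dz":0.018,"roll":0},
  {"fingers":-0.4,"dx":0,"dy":0,"dz":0.018,"roll":0},
])

```text
time: 5.18
tool_pos: [0.4869, 0.1893, 0.0562]
tcp_rot: [-1.376, -2.824, 0.0]
wrist_force: [0.4, 0.2, 0.5]
width: 0.703
grip_force: 0.0
```

Emit:
step_arm([
  {"fingers":1,"dx":0,"dy":0,"dz":0,"roll":0},
  {"fingers":1,"dx":0,"dy":0,"dz":0,"roll":0},
  {"fingers":1,"dx":0,"dy":0,"dz":0,"roll":0},
  {"fingers":1,"dx":0,"dy":0,"dz":0,"roll":0},
  {"fingers":1,"dx":0,"dy":0,"dz":0,"roll":0},
  {"fingers":1,"dx":0,"dy":0,"dz":0,"roll":0},
], squeeze=60)

```text
time: 5.92
tool_pos: [0.4871, 0.1893, 0.0568]
tcp_rot: [1.375, 2.824, 0.0]
wrist_force: [-1.1, -1.3, 5.0]
width: 0.249
grip_force: 59.3
```

```bash
python3 -c "
from prof import *
prof();go(.486,.189,.21,38)"
```

```text
0.24890203494131694 59.33397352695465 [0.4871 0.1893 0.0568] [-1.09 -1.3   4.98]
0.08 [0 0 0 0 3 4 0 0 0 0]
0.09 [0 0 0 3 1 3 1 0 0 0]
0.1 [ 0  0  4 14  4  9 13  6  0  0]
0.11 [ 0  0 11 15 39 39 17  4  0  0]
0.12 [ 0  0  4 19 33 33 14  6  0  0]
0.13 [ 0  1  8 12 26 19 13  4  1  0]
0.14 [ 7 15 22 15  0  0 15 22 17  6]
0.15 [16 37  9  6  0  0  8 17 39  9]
0.16 [21  6  4 14  2  4 14  7  8 19]
0.17 [15  0  6 18 13 15 19  3  0 15]
0.18 [18  1 17 12 19 15 10 12  1 20]
0.19 [18 10 16 19 16 13 20 17 11 21]
t 5.97 pos [0.4871 0.1893 0.0568] yaw 38.1 tilt 0.01 F [-2.  -1.5  5.1] q6 -0.34
dx dy dz [ 0.0004 -0.001  -0.1532] roll 0.1
```

Gripped: the opening matches the 22 mm hub. Lifting.

Emit:
step_arm([
  {"fingers":1,"dx":0,"dy":0,"dz":-0.01,"roll":0},
  {"fingers":1,"dx":0,"dy":0,"dz":-0.03,"roll":0},
  {"fingers":1,"dx":0,"dy":0,"dz":-0.06,"roll":0},
  {"fingers":1,"dx":0,"dy":0,"dz":-0.1,"roll":0},
  {"fingers":1,"dx":0,"dy":0,"dz":-0.14,"roll":0},
  {"fingers":1,"dx":0,"dy":0,"dz":-0.15,"roll":0},
  {"fingers":1,"dx":0,"dy":0,"dz":-0.15,"roll":0},
  {"fingers":1,"dx":0,"dy":0,"dz":-0.15,"roll":0},
])

```text
time: 6.98
tool_pos: [0.4855, 0.1889, 0.2039]
tcp_rot: [-1.374, -2.822, 0.004]
wrist_force: [-0.0, 0.8, -2.8]
width: 0.251
grip_force: 59.2
```

```bash
python3 -c "
from h import *
go(.498,-.186,.2068,38)
im,d=snap('scene')
P=cloud('scene',d);Q=P.reshape(-1,3);p=read_state()['tool_pos']
q=Q[(np.hypot(Q[:,0]-p[0],Q[:,1]-p[1])<.03)&(Q[:,2]>.1)&(Q[:,2]<.4)]
for lo in np.arange(.13,.32,.01):
  k=q[(q[:,2]>=lo)&(q[:,2]<lo+.01)]
  if len(k): print(lo.round(2),len(k),k.mean(0).round(4), k[:,:2].min(0).round(3),k[:,:2].max(0).round(3))
"
```

```text
t 6.97 pos [0.4855 0.1889 0.2039] yaw 38.1 tilt 0.23 F [-0.   0.8 -2.8] q6 -0.34
dx dy dz [-0.3029 -0.2213 -0.0025] roll 0.1
0.15 1 [0.4822 0.1878 0.1597] [0.482 0.188] [0.482 0.188]
0.16 27 [0.4849 0.1898 0.1669] [0.479 0.177] [0.495 0.196]
0.17 22 [0.4845 0.1897 0.1745] [0.478 0.183] [0.494 0.194]
0.18 13 [0.4845 0.1906 0.1846] [0.48  0.187] [0.491 0.195]
0.19 2 [0.4894 0.1924 0.1937] [0.489 0.192] [0.49  0.193]
0.2 12 [0.4859 0.1891 0.2039] [0.478 0.182] [0.494 0.196]
0.21 7 [0.487  0.1939 0.2136] [0.48  0.182] [0.491 0.197]
0.22 8 [0.4874 0.1949 0.2248] [0.477 0.189] [0.491 0.198]
0.23 8 [0.4839 0.1929 0.233 ] [0.477 0.187] [0.49  0.197]
0.24 24 [0.48   0.1968 0.2473] [0.467 0.178] [0.498 0.206]
0.25 65 [0.4808 0.1967 0.2546] [0.463 0.178] [0.502 0.21 ]
0.26 114 [0.478  0.1995 0.2651] [0.463 0.18 ] [0.502 0.215]
0.27 141 [0.4822 0.1941 0.2754] [0.463 0.173] [0.504 0.21 ]
0.28 81 [0.4811 0.1935 0.2838] [0.459 0.175] [0.505 0.213]
0.29 97 [0.4821 0.1944 0.2953] [0.459 0.166] [0.513 0.212]
0.3 31 [0.4806 0.1999 0.3051] [0.461 0.182] [0.51  0.215]
0.31 68 [0.4787 0.2019 0.3155] [0.458 0.189] [0.507 0.217]
```

The spout is held with its foot at about z=0.16. Moving over the port.

Emit:
step_arm([
  {"fingers":1,"dx":-0.03,"dy":-0.022,"dz":0,"roll":0},
  {"fingers":1,"dx":-0.07,"dy":-0.052,"dz":0,"roll":0},
  {"fingers":1,"dx":-0.115,"dy":-0.084,"dz":0,"roll":0},
  {"fingers":1,"dx":-0.16,"dy":-0.117,"dz":0,"roll":0},
  {"fingers":1,"dx":-0.205,"dy":-0.15,"dz":0,"roll":0},
  {"fingers":1,"dx":-0.25,"dy":-0.183,"dz":0,"roll":0},
  {"fingers":1,"dx":-0.285,"dy":-0.208,"dz":0,"roll":0},
  {"fingers":1,"dx":-0.302,"dy":-0.221,"dz":0,"roll":0},
])

```text
time: 8.02
tool_pos: [0.4981, -0.1864, 0.2046]
tcp_rot: [-1.378, -2.82, 0.0]
wrist_force: [-0.2, 0.9, -2.5]
width: 0.251
grip_force: 59.0
```

Emit:
step_arm([
  {"fingers":1,"dx":0,"dy":0,"dz":0,"roll":0},
  {"fingers":1,"dx":0,"dy":0,"dz":0,"roll":0},
])

```text
time: 8.28
tool_pos: [0.4988, -0.1834, 0.2057]
tcp_rot: [-1.374, -2.823, -0.001]
wrist_force: [-0.7, -0.2, -1.1]
width: 0.25
grip_force: 59.0
```

```bash
python3 -c "
from h import *
go(.498,-.186,.2068,38)
im,d=snap('scene');t,_=snap('top')
cv2.imwrite('pics/c7.png',np.hstack([cv2.resize(im[115:265,305:455],(400,400)),cv2.resize(t[170:320,335:485],(400,400))]))
P=cloud('scene',d);Q=P.reshape(-1,3);p=read_state()['tool_pos']
q=Q[(np.hypot(Q[:,0]-p[0],Q[:,1]-p[1])<.03)&(Q[:,2]>.1)&(Q[:,2]<.4)]
for lo in np.arange(.1,.26,.01):
  k=q[(q[:,2]>=lo)&(q[:,2]<lo+.01)]
  if len(k): print(lo.round(2),len(k),k.mean(0).round(4), k[:,:2].min(0).round(3),k[:,:2].max(0).round(3))
"
```

```text
t 8.28 pos [ 0.4988 -0.1834  0.2057] yaw 38.1 tilt 0.11 F [-0.7 -0.2 -1.1] q6 -1.06
dx dy dz [-0.0015 -0.0022 -0.0011] roll 0.1
0.1 1 [ 0.513  -0.186   0.1008] [ 0.513 -0.186] [ 0.513 -0.186]
0.15 1 [ 0.4982 -0.1821  0.1596] [ 0.498 -0.182] [ 0.498 -0.182]
0.16 15 [ 0.4974 -0.1829  0.1674] [ 0.492 -0.193] [ 0.504 -0.176]
0.17 18 [ 0.4988 -0.1803  0.1753] [ 0.492 -0.186] [ 0.508 -0.175]
0.18 17 [ 0.4989 -0.1808  0.1854] [ 0.493 -0.184] [ 0.506 -0.175]
0.19 14 [ 0.4985 -0.1812  0.1943] [ 0.494 -0.187] [ 0.505 -0.178]
0.2 16 [ 0.497  -0.1786  0.2053] [ 0.491 -0.183] [ 0.503 -0.176]
0.21 18 [ 0.4976 -0.1785  0.2144] [ 0.492 -0.185] [ 0.504 -0.173]
0.22 16 [ 0.4981 -0.1771  0.2248] [ 0.493 -0.181] [ 0.503 -0.172]
0.23 17 [ 0.4985 -0.1769  0.2348] [ 0.494 -0.181] [ 0.506 -0.172]
0.24 16 [ 0.4966 -0.1738  0.2464] [ 0.481 -0.186] [ 0.513 -0.167]
0.25 49 [ 0.4965 -0.1742  0.2551] [ 0.476 -0.193] [ 0.522 -0.162]
```

View pics/c7.png

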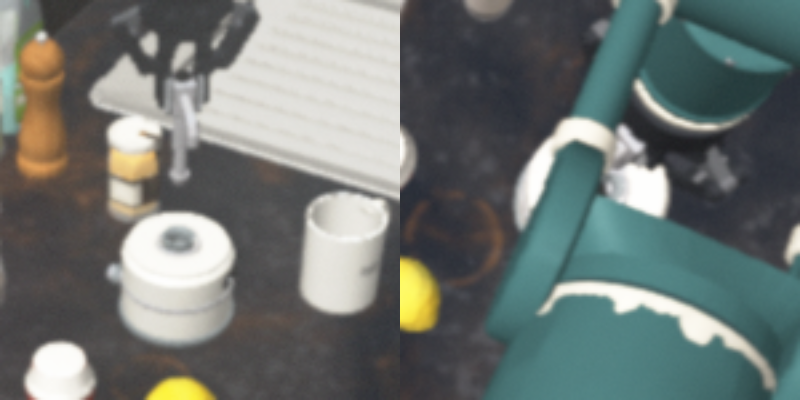

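The scene view shows the upright spout at crop (180,100–180) above the port at (180,240), nearly lined up. Next is a check of the lateral alignment and lean from pixel midlines.

```bash
python3 -c "
from h import *
im,d=load('scene');P=cloud('scene',d)
k=(np.hypot(P[...,0]-.4988,P[...,1]+.182)<.022)&(P[...,2]>.12)&(P[...,2]<.236)
c=calibration('scene');K=np.array(c['intrinsics']);W=np.array(c['world_to_cam'])
def pr(p):
    q=W@[*p,1]; u=K@[q[0],-q[1],-q[2]]; return u[:2]/u[2]
for v in range(480):
    u=np.nonzero(k[v])[0]
    if len(u)>2:
        z=np.median(P[v,u,2]); print(v,u.min(),u.max(),(u.min()+u.max())/2,'z',z.round(3),'line',pr([.5,-.186,z]).round(1))
S=im[185:235,345:400].copy(); m=(S.max(2)<195)
lo=np.nonzero(m&(np.add.outer((np.arange(50)-19)**2,(np.arange(55)-27)**2)<150)); print('collar px',lo[1].min()+345,lo[1].max()+345,lo[0].min()+185,lo[0].max()+185)
print(pr([.5,-.186,.094]),pr([.5,-.186,.086]), im[204,355:390].max(1))
print('mouth edge z by view:',[pr([.498,-.186,z]).round(1) for z in(.086,.095)])
"
```

```text
160 370 374 372.0 z 0.235 line [373.  157.9]
161 370 374 372.0 z 0.231 line [372.9 159.2]
162 370 374 372.0 z 0.228 line [372.9 160.4]
163 370 374 372.0 z 0.226 line [372.9 161. ]
164 370 374 372.0 z 0.223 line [372.8 162.1]
165 370 374 372.0 z 0.218 line [372.8 163.6]
166 370 374 372.0 z 0.217 line [372.8 163.9]
167 370 374 372.0 z 0.213 line [372.7 165.5]
168 370 374 372.0 z 0.212 line [372.7 165.8]
169 370 375 372.5 z 0.208 line [372.7 167. ]
170 370 375 372.5 z 0.205 line [372.6 168.1]
171 370 374 372.0 z 0.201 line [372.6 169.3]
172 370 374 372.0 z 0.197 line [372.5 170.7]
173 370 374 372.0 z 0.193 line [372.5 172.2]
174 370 374 372.0 z 0.19 line [372.5 172.9]
175 370 374 372.0 z 0.188 line [372.4 173.8]
176 370 374 372.0 z 0.184 line [372.4 175. ]
177 370 374 372.0 z 0.181 line [372.3 176.1]
178 370 374 372.0 z 0.177 line [372.3 177.2]
179 369 375 372.0 z 0.175 line [372.3 177.9]
180 369 375 372.0 z 0.171 line [372.2 179.2]
181 370 375 372.5 z 0.171 line [372.2 179.5]
182 370 374 372.0 z 0.168 line [372.2 180.3]
183 371 373 372.0 z 0.162 line [372.1 182.1]
collar px 364 381 192 209
[371.34765945 203.55955264] [371.26002032 205.9870625 ] [251 252 251 252 251 251 251 250 243 223 198 168 144 128 119 125 137 145
 145 143 148 165 192 220 232 245 250 251 251 251 251 251 251 251 245]
mouth edge z by view: [array([371.9, 206.2]), array([372. , 203.5])]
```

Port and spout agree within about 1 mm laterally and 2 mm in depth, well within the funnel. Descending.

Emit:
step_arm([
  {"fingers":1,"dx":0,"dy":0,"dz":0.015,"roll":0},
  {"fingers":1,"dx":0,"dy":0,"dz":0.03,"roll":0},
  {"fingers":1,"dx":0,"dy":0,"dz":0.045,"roll":0},
  {"fingers":1,"dx":0,"dy":0,"dz":0.052,"roll":0},
  {"fingers":1,"dx":0,"dy":0,"dz":0.052,"roll":0},
  {"fingers":1,"dx":0,"dy":0,"dz":0.052,"roll":0},
])

```text
time: 9.12
tool_pos: [0.4996, -0.185, 0.1549]
tcp_rot: [1.376, 2.823, 0.0]
wrist_force: [-0.4, 1.1, -2.4]
width: 0.245
grip_force: 59.1
```

Emit:
step_arm([
  {"fingers":1,"dx":0,"dy":0,"dz":0.003,"roll":0},
  {"fingers":1,"dx":0,"dy":0,"dz":0.006,"roll":0},
  {"fingers":1,"dx":0,"dy":0,"dz":0.009,"roll":0},
  {"fingers":1,"dx":0,"dy":0,"dz":0.009,"roll":0},
  {"fingers":1,"dx":0,"dy":0,"dz":0.009,"roll":0},
])

```text
time: 9.75
tool_pos: [0.4991, -0.1847, 0.1454]
tcp_rot: [-1.376, -2.824, 0.0]
wrist_force: [-1.1, -0.2, -1.4]
width: 0.251
grip_force: 59.1
```

Emit:
step_arm([
  {"fingers":1,"dx":0,"dy":0,"dz":0.003,"roll":0},
  {"fingers":1,"dx":0,"dy":0,"dz":0.006,"roll":0},
  {"fingers":1,"dx":0,"dy":0,"dz":0.006,"roll":0},
  {"fingers":1,"dx":0,"dy":0,"dz":0.006,"roll":0},
])

```text
time: 10.25
tool_pos: [0.4991, -0.1847, 0.1393]
tcp_rot: [-1.376, -2.824, 0.0]
wrist_force: [-0.7, 0.0, -2.2]
width: 0.247
grip_force: 59.1
```

Emit:
step_arm([
  {"fingers":1,"dx":0,"dy":0,"dz":0.002,"roll":0},
  {"fingers":1,"dx":0,"dy":0,"dz":0.004,"roll":0},
  {"fingers":1,"dx":0,"dy":0,"dz":0.006,"roll":0},
  {"fingers":1,"dx":0,"dy":0,"dz":0.006,"roll":0},
])

```text
time: 10.75
tool_pos: [0.4989, -0.1846, 0.1331]
tcp_rot: [-1.375, -2.824, 0.0]
wrist_force: [0.0, 0.6, -1.9]
width: 0.249
grip_force: 59.1
```

Emit:
step_arm([
  {"fingers":1,"dx":0,"dy":0,"dz":0.002,"roll":0},
  {"fingers":1,"dx":0,"dy":0,"dz":0.004,"roll":0},
  {"fingers":1,"dx":0,"dy":0,"dz":0.004,"roll":0},
])

```text
time: 11.12
tool_pos: [0.4989, -0.1846, 0.1291]
tcp_rot: [-1.375, -2.824, 0.0]
wrist_force: [-0.1, -0.3, -3.1]
width: 0.251
grip_force: 59.1
```

The foot is at about z=0.082, below the filter top with no contact, so it is inside the port. Continuing slowly.

Emit:
step_arm([
  {"fingers":1,"dx":0,"dy":0,"dz":0.0015,"roll":0},
  {"fingers":1,"dx":0,"dy":0,"dz":0.003,"roll":0},
  {"fingers":1,"dx":0,"dy":0,"dz":0.004,"roll":0},
  {"fingers":1,"dx":0,"dy":0,"dz":0.004,"roll":0},
])

```text
time: 11.62
tool_pos: [0.499, -0.1847, 0.1252]
tcp_rot: [-1.375, -2.824, 0.0]
wrist_force: [-0.8, 0.5, -1.7]
width: 0.245
grip_force: 59.2
```

Emit:
step_arm([
  {"fingers":1,"dx":0,"dy":0,"dz":0.001,"roll":0},
  {"fingers":1,"dx":0,"dy":0,"dz":0.002,"roll":0},
  {"fingers":1,"dx":0,"dy":0,"dz":0.003,"roll":0},
  {"fingers":1,"dx":0,"dy":0,"dz":0.003,"roll":0},
])

```text
time: 12.12
tool_pos: [0.499, -0.1847, 0.1224]
tcp_rot: [-1.375, -2.824, 0.0]
wrist_force: [-1.5, 0.2, -0.1]
width: 0.255
grip_force: 59.3
```

Emit:
step_arm([
  {"fingers":1,"dx":0,"dy":0,"dz":0.001,"roll":0},
  {"fingers":1,"dx":0,"dy":0,"dz":0.002,"roll":0},
  {"fingers":1,"dx":0,"dy":0,"dz":0.003,"roll":0},
  {"fingers":1,"dx":0,"dy":0,"dz":0.003,"roll":0},
])

```text
time: 12.62
tool_pos: [0.4994, -0.185, 0.1199]
tcp_rot: [1.375, 2.824, -0.0]
wrist_force: [-2.9, -1.1, 5.4]
width: 0.25
grip_force: 60.0
```

Emit:
step_arm([
  {"fingers":1,"dx":0,"dy":0,"dz":0.001,"roll":0},
  {"fingers":1,"dx":0,"dy":0,"dz":0.002,"roll":0},
  {"fingers":1,"dx":0,"dy":0,"dz":0.002,"roll":0},
])

```text
time: 13.0
tool_pos: [0.4995, -0.1849, 0.1181]
tcp_rot: [1.375, 2.824, -0.0]
wrist_force: [-3.8, -1.6, 6.1]
width: 0.249
grip_force: 60.3
```

Emit:
step_arm([
  {"fingers":1,"dx":0,"dy":0,"dz":0.001,"roll":0},
  {"fingers":1,"dx":0,"dy":0,"dz":0.002,"roll":0},
  {"fingers":1,"dx":0,"dy":0,"dz":0.002,"roll":0},
])

```text
time: 13.38
tool_pos: [0.4997, -0.1851, 0.1168]
tcp_rot: [1.375, 2.823, -0.0]
wrist_force: [-3.2, -0.1, 10.0]
width: 0.249
grip_force: 60.8
```

Emit:
step_arm([
  {"fingers":1,"dx":0,"dy":0,"dz":0.001,"roll":0},
  {"fingers":1,"dx":0,"dy":0,"dz":0.002,"roll":0},
  {"fingers":1,"dx":0,"dy":0,"dz":0.002,"roll":0},
])

```text
time: 13.75
tool_pos: [0.4995, -0.1848, 0.1135]
tcp_rot: [1.375, 2.824, 0.0]
wrist_force: [-1.3, -0.2, 3.7]
width: 0.252
grip_force: 60.0
```

Past the catches' peak. Continuing to the seat.

Emit:
step_arm([
  {"fingers":1,"dx":0,"dy":0,"dz":0.001,"roll":0},
  {"fingers":1,"dx":0,"dy":0,"dz":0.002,"roll":0},
  {"fingers":1,"dx":0,"dy":0,"dz":0.002,"roll":0},
])

```text
time: 14.12
tool_pos: [0.4992, -0.1846, 0.1108]
tcp_rot: [-1.376, -2.824, -0.0]
wrist_force: [1.0, -0.3, 0.1]
width: 0.25
grip_force: 59.6
```

Emit:
step_arm([
  {"fingers":1,"dx":0,"dy":0,"dz":0.001,"roll":0},
  {"fingers":1,"dx":0,"dy":0,"dz":0.002,"roll":0},
  {"fingers":1,"dx":0,"dy":0,"dz":0.002,"roll":0},
])

```text
time: 14.5
tool_pos: [0.4994, -0.1848, 0.11]
tcp_rot: [1.375, 2.824, 0.0]
wrist_force: [-1.8, -0.5, 4.7]
width: 0.248
grip_force: 60.2
```

Emit:
step_arm([
  {"fingers":1,"dx":0,"dy":0,"dz":0.001,"roll":0},
  {"fingers":1,"dx":0,"dy":0,"dz":0.002,"roll":0},
  {"fingers":1,"dx":0,"dy":0,"dz":0.002,"roll":0},
])

```text
time: 14.88
tool_pos: [0.4995, -0.1848, 0.1088]
tcp_rot: [1.375, 2.824, 0.0]
wrist_force: [-3.1, -0.3, 9.4]
width: 0.249
grip_force: 60.7
```

Emit:
step_arm([
  {"fingers":1,"dx":0,"dy":0,"dz":0.001,"roll":0},
  {"fingers":1,"dx":0,"dy":0,"dz":0.002,"roll":0},
  {"fingers":1,"dx":0,"dy":0,"dz":0.002,"roll":0},
])

```text
time: 15.25
tool_pos: [0.4997, -0.185, 0.1076]
tcp_rot: [1.375, 2.823, -0.0]
wrist_force: [-4.9, -0.1, 13.9]
width: 0.25
grip_force: 61.2
```

About 16 N contact, so it should be locked. Relaxing, then tugging up gradually.

Emit:
step_arm([
  {"fingers":1,"dx":0,"dy":0,"dz":-0.002,"roll":0},
  {"fingers":1,"dx":0,"dy":0,"dz":-0.004,"roll":0},
  {"fingers":1,"dx":0,"dy":0,"dz":-0.006,"roll":0},
  {"fingers":1,"dx":0,"dy":0,"dz":-0.006,"roll":0},
])

```text
time: 15.75
tool_pos: [0.4991, -0.1847, 0.1108]
tcp_rot: [-1.376, -2.824, -0.0]
wrist_force: [0.7, -1.0, -0.9]
width: 0.247
grip_force: 59.3
```

Emit:
step_arm([
  {"fingers":1,"dx":0,"dy":0,"dz":-0.001,"roll":0},
  {"fingers":1,"dx":0,"dy":0,"dz":-0.002,"roll":0},
  {"fingers":1,"dx":0,"dy":0,"dz":-0.002,"roll":0},
])

```text
time: 16.12
tool_pos: [0.4988, -0.1845, 0.1121]
tcp_rot: [-1.375, -2.823, -0.0]
wrist_force: [3.4, -3.9, -11.7]
width: 0.245
grip_force: 59.0
```

Emit:
step_arm([
  {"fingers":1,"dx":0,"dy":0,"dz":-0.001,"roll":0},
  {"fingers":1,"dx":0,"dy":0,"dz":-0.002,"roll":0},
  {"fingers":1,"dx":0,"dy":0,"dz":-0.002,"roll":0},
])

```text
time: 16.5
tool_pos: [0.4987, -0.1845, 0.1141]
tcp_rot: [-1.375, -2.823, -0.0]
wrist_force: [4.9, -3.0, -14.3]
width: 0.249
grip_force: 59.1
```

It holds, and the collar is lifting. One more small pull, then hold.

Emit:
step_arm([
  {"fingers":1,"dx":0,"dy":0,"dz":-0.001,"roll":0},
  {"fingers":1,"dx":0,"dy":0,"dz":-0.002,"roll":0},
  {"fingers":1,"dx":0,"dy":0,"dz":-0.002,"roll":0},
  {"fingers":1,"dx":0,"dy":0,"dz":-0.002,"roll":0},
])

```text
time: 17.0
tool_pos: [0.4986, -0.1844, 0.1157]
tcp_rot: [-1.375, -2.823, -0.0]
wrist_force: [6.0, -3.0, -15.6]
width: 0.251
grip_force: 59.1
```

```bash
python3 -c "
from h import *
go(.5,-.185,.11,38)
im,d=snap('scene');P=cloud('scene',d);cv2.imwrite('pics/c8.png',cv2.resize(im[115:265,305:455],(560,560)))
r=np.hypot(P[...,0]-.4985,P[...,1]+.186)
for lo,hi in((.012,.019),(.024,.04)):
  z=P[...,2][(r>lo)&(r<hi)&(P[...,2]<.115)&(P[...,2]>.07)]; print(len(z),np.percentile(z,[25,50,75,90]).round(4))
"
```

```text
t 17.0 pos [ 0.4986 -0.1844  0.1157] yaw 38.1 tilt 0.07 F [  6.   -3.  -15.6] q6 -1.07
dx dy dz [-0.0013  0.0007  0.0057] roll 0.1
78 [0.0886 0.0938 0.0981 0.1014]
247 [0.085  0.0866 0.0882 0.0896]
```

View pics/c8.png

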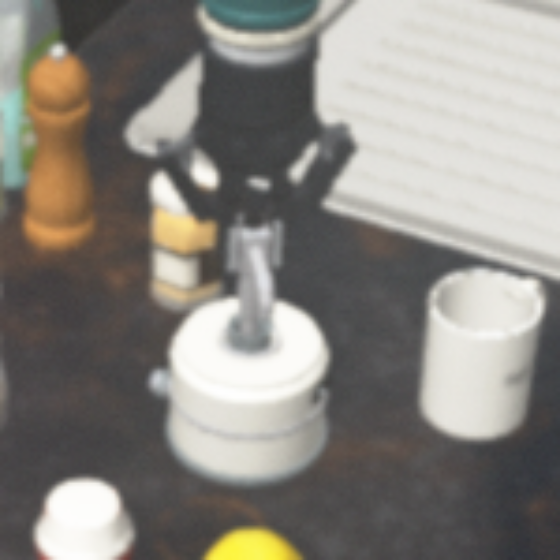

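The spout stands in the port (crop (250,330)) at about 13 N pull, and the hand has risen some 4 mm with the collar. Lowering back to neutral, then releasing.

Emit:
step_arm([
  {"fingers":1,"dx":0,"dy":0,"dz":0.002,"roll":0},
  {"fingers":1,"dx":0,"dy":0,"dz":0.004,"roll":0},
  {"fingers":1,"dx":0,"dy":0,"dz":0.006,"roll":0},
  {"fingers":1,"dx":0,"dy":0,"dz":0.006,"roll":0},
  {"fingers":1,"dx":0,"dy":0,"dz":0.006,"roll":0},
])

```text
time: 17.68
tool_pos: [0.4986, -0.1846, 0.1111]
tcp_rot: [-1.375, -2.824, 0.0]
wrist_force: [1.9, -1.8, -10.8]
width: 0.247
grip_force: 60.0
```

Emit:
step_arm([
  {"fingers":0.2,"dx":0,"dy":0,"dz":0,"roll":0},
  {"fingers":-0.2,"dx":0,"dy":0,"dz":0,"roll":0},
  {"fingers":-0.6,"dx":0,"dy":0,"dz":0,"roll":0},
  {"fingers":-0.6,"dx":0,"dy":0,"dz":0,"roll":0},
  {"fingers":-0.6,"dx":0,"dy":0,"dz":0,"roll":0},
  {"fingers":-0.6,"dx":0,"dy":0,"dz":0,"roll":0},
])

```text
time: 18.42
tool_pos: [0.4991, -0.1846, 0.1114]
tcp_rot: [-1.375, -2.824, -0.0]
wrist_force: [-0.2, -0.6, 0.3]
width: 0.798
grip_force: 0.0
```

Emit:
step_arm([
  {"fingers":-0.6,"dx":0,"dy":0,"dz":-0.02,"roll":0},
  {"fingers":-0.6,"dx":0,"dy":0,"dz":-0.05,"roll":0},
  {"fingers":-0.6,"dx":0,"dy":0,"dz":-0.09,"roll":0},
  {"fingers":-0.6,"dx":0,"dy":0,"dz":-0.12,"roll":0},
  {"fingers":-0.6,"dx":0,"dy":0,"dz":-0.12,"roll":0},
  {"fingers":-0.6,"dx":0,"dy":0,"dz":-0.12,"roll":0},
  {"fingers":-0.6,"dx":0,"dy":0,"dz":-0.12,"roll":0},
  {"fingers":-0.6,"dx":0,"dy":0,"dz":-0.12,"roll":0},
])

```text
time: 19.42
tool_pos: [0.4984, -0.1844, 0.2299]
tcp_rot: [-1.375, -2.822, 0.0]
wrist_force: [-0.1, 0.3, -0.3]
width: 0.801
grip_force: 0.0
```

```bash
python3 -c "
from h import *
go(.5,-.185,.11,38)
im,d=snap('scene');P=cloud('scene',d);cv2.imwrite('pics/c9.png',cv2.resize(im[115:265,305:455],(560,560)))
k=(np.hypot(P[...,0]-.4988,P[...,1]+.182)<.03)&(P[...,2]>.1)&(P[...,2]<.2); q=P[k];print(np.sort(q[:,2])[-8:].round(3)); print(q[q[:,2]>.165].mean(0))"
```

```text
t 19.43 pos [ 0.4984 -0.1844  0.2299] yaw 38.1 tilt 0.14 F [-0.1  0.3 -0.3] q6 -1.07
dx dy dz [-0.0018  0.001   0.1199] roll 0.1
[0.187 0.187 0.187 0.188 0.188 0.188 0.189 0.19 ]
[ 0.4950995  -0.17869125  0.17843239]
```

View pics/c9.png

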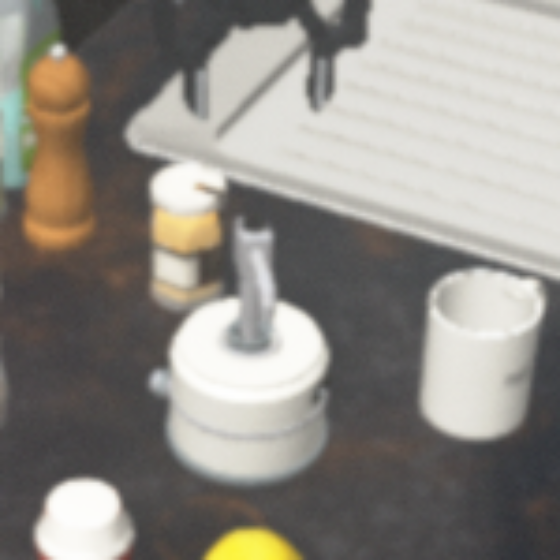

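The spout stands upright and free in the port: cap at crop (253,225), base at (250,340), cap top at z≈0.187. The gripper is well clear. Handing in.

```bash
python3 -c "
from workcell import *
print(finish_job())"
```

```text
the job is handed in; nothing more can be done
None
```

The job is handed in (no verdict shown): the spout is locked in the filter's port, held with the collar lifting under a pull of about 13 N, and now stands upright and released with nothing else touched.

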